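Sweep the eyelets into the orange tray

TASK

Sweep the three brass eyelets across the black sorting board with the tips of the fingers, over its open edge and into the orange tray. Only push them along: do not lift or carry them, and let none drop into the grey tray. Leave the thread spool standing where it is on the board, and leave the other things on the table alone.

Things in the scene. Friction and masses are not known exactly. Their poses are not given: they have to be found in the camera images.
- board: Sorting board with a black rubber top, fixed to the table, 240 (its x) x 200 (its y) x 30 mm high; flat top 30 mm above the table. Origin at the centre of its underside, z up; turned by up to 0.25 rad about z. An aluminium rim 6 mm thick rises 10 mm above the top along its two edges at x = -120 and +120 mm; the edges at y = -100 and +100 mm are open, each with a tray beyond it.
- tray_orange: The target: orange open tray, fixed to the table, 240 (its x) x 83 (its y) x 28 mm high, walls and floor about 4 mm thick. Origin at the centre of its underside, axes parallel to the board's. It stands against one of the board's two open edges (1 mm gap), its centre 142.5 mm from the board's centre along the board's y, on the +y or the -y side (this changes from start to start); its rim is 2 mm below the board's top. Empty at the start.
- tray_grey: Not to be used: grey open tray, fixed to the table, 240 (its x) x 83 (its y) x 28 mm high, walls and floor about 4 mm thick. Origin at the centre of its underside, axes parallel to the board's. It stands against one of the board's two open edges (1 mm gap), its centre 142.5 mm from the board's centre along the board's y, on the +y or the -y side (this changes from start to start); its rim is 2 mm below the board's top. Empty.
- eyelet1: Loose brass eyelet (thick flat ring, 30 mm outside, 16 mm hole, 10 mm thick, about 35 g), lying flat on the board at the start. Origin at the centre of its underside, z along its axis. All three are alike.
- eyelet2: Loose brass eyelet (thick flat ring, 30 mm outside, 16 mm hole, 10 mm thick, about 35 g), lying flat on the board at the start. Origin at the centre of its underside, z along its axis. All three are alike.
- eyelet3: Loose brass eyelet (thick flat ring, 30 mm outside, 16 mm hole, 10 mm thick, about 35 g), lying flat on the board at the start. Origin at the centre of its underside, z along its axis. All three are alike.
- spool: Small spool of blue thread with white flanges, 28 mm across, 38 mm tall, 50 g, loose, standing on the board among the eyelets (it and the eyelets lie in four lanes along the board's y, about 55 mm apart in the board's x). Origin at the centre of its underside. To be left alone.
- ink_bottle: White ink bottle with a red cap, 44 mm across, 100 mm tall, loose, standing on the table to the left (+y) of the trays. Origin at the centre of its underside. To be left alone.
- setting_die: Steel eyelet-setting die, a turned pin on a foot 36 mm across, 80 mm tall, loose, standing on the table to the left (+y) of the trays. Origin at the centre of its underside. To be left alone.
- tape_roll: Yellow roll of tape lying flat, 90 mm across, 24 mm high, loose, on the table to the right (-y) of the trays. Origin at the centre of its underside. To be left alone.

How it is judged:
At the end, for the whole second after the job is handed in: All three eyelets lie at rest inside the orange tray (centre of the underside within its inner walls and less than 26 mm above the tray's underside), and the spool, ink bottle, setting die and tape roll stand within 15 mm of where they were, tipped less than 0.2 rad (x of eyelet1 in the frame of tray_orange between -0.116 and 0.116 m and y of eyelet1 in the frame of tray_orange between -0.0375 and 0.0375 m and z of each of eyelet1, eyelet2, eyelet3 in the frame of tray_orange below 0.026 m and linear speed of each of eyelet1, eyelet2, eyelet3 below 0.02 m/s and x of eyelet2 in the frame of tray_orange between -0.116 and 0.116 m and y of eyelet2 in the frame of tray_orange between -0.0375 and 0.0375 m and x of eyelet3 in the frame of tray_orange between -0.116 and 0.116 m and y of eyelet3 in the frame of tray_orange between -0.0375 and 0.0375 m and distance of each of spool, ink_bottle, setting_die, tape_roll from where it was at the start of the episode below 0.015 m and angle between each of spool, ink_bottle, setting_die, tape_roll's own z axis and vertical below 0.2 rad); the robot touches nothing.
It fails at once if an eyelet is lifted: its underside's centre rises more than 15 mm above the board's top (z of any of eyelet1, eyelet2, eyelet3 in the frame of board above 0.045 m).
It fails at once if an eyelet goes into the grey tray ((y of eyelet1 in the frame of tray_grey between -0.0375 and 0.0375 m and z of eyelet1 in the frame of tray_grey below 0.024 m) or (y of eyelet2 in the frame of tray_grey between -0.0375 and 0.0375 m and z of eyelet2 in the frame of tray_grey below 0.024 m) or (y of eyelet3 in the frame of tray_grey between -0.0375 and 0.0375 m and z of eyelet3 in the frame of tray_grey below 0.024 m)).
It fails at once if a bystander (thread spool, ink bottle, setting die, tape roll) is shifted more than 15 mm or tipped more than 0.2 rad (distance of any of spool, ink_bottle, setting_die, tape_roll from where it was at the start of the episode above 0.015 m or angle between any of spool, ink_bottle, setting_die, tape_roll's own z axis and vertical above 0.2 rad).
It also fails if it takes over 48 s, if anything falls off the work surface, if the arm or the gripper's body presses on something with over 40 N, if the wrist force passes 120 N, or if a joint passes its speed limit or range.

ROBOT

A 7-joint arm with a two-finger parallel gripper is mounted at the origin on the work surface. World frame = base frame: x ahead of the robot, y to its left, z up, the work surface at z = 0. Lengths are in m, angles in rad, forces in N, time in s.
With the tool pointing down it reaches from about 0.35 to 0.9 m from the base axis. Payload 19.9 kg.
Tool frame: the origin (TCP) lies between the finger pads; the fingertips stand 19 mm ahead of it and the grasp point (between the pads) is the TCP; z points along the fingers, y is the line along which they close (so a half turn about z gives the same grasp; the last joint's range is limited). The gripper opens to 94 mm and grips with 3 to 60 N. Pads are 16 mm wide; open, the fingers measure 119 mm over their backs; the gripper's body (75 mm by 177 mm) begins 78 mm behind the grasp point.
Start: joints at [-1.2, 0.417, -0.01, 1.614, 0.005, 1.111, -0.053], TCP at [0.251, 0.572, 0.224] pointing down, gripper open.
Joint ranges: [-2.81, 2.81], [-0.39, 2.02], [-1.27, 1.25], [0.06, 2.57], [-1.19, 4.33], [0.19, 2], [-2.82, 2.82]. Speed limits (rad/s): [1.89, 1.89, 2.39, 2.39, 3.01, 3.01, 3.01].

INTERFACE

Orientations are given as a 3x3 rotation matrix whose columns are the frame's x, y, z axes.
In Python, from rig import robot gives the robot as it stands. Calls block until the motion is done:
- robot.move_ptp(position, orientation): joint-space move of the TCP to a pose.
- robot.move_linear(position, velocity=0.15, frame=None, threshold=None): straight line of the TCP; frame=None keeps the orientation; velocity is the mean speed in m/s. With threshold (N) it stops when the force on the tool has changed by that much, and returns True; else False.
- robot.goto_joints(angles): joint-space move.
- robot.gripper_to(opening): finger opening in m; the grip force is fixed at half the most; returns when the fingers have stopped.
- robot.pause(seconds).
- robot.ik(position, orientation): joint angles nearest the present ones, or None.
- robot.get_state(): the state.
- robot.grab_frame(name): name is "side" or "top" or "wrist"; returns the picture (400x640x3 uint8, red, green, blue); there is no depth.
- robot.camera_info(name): a dict with "fx", "fy", "cx", "cy" (pixels), "dist" ([k1, k2, p1, p2, k3] as OpenCV has them; the pictures are not rectified), "rvec" (rotation vector, rad) and "tvec" (3), from world to camera coordinates, as OpenCV has them. Camera axes: x right, y down, z forward; pixel columns grow to the right and rows downward; lengths in m; the calibration is good to about 2 mm. A picture is of the moment at which its call begins: read the wrist's pose just before it. camera_info takes no time and is no camera call; for the wrist camera it gives the pose at the moment of the call.
A pose or a line that the arm cannot do raises robot.PlanningError and nothing moves.
- robot.sign_off(): hands the job in; it is judged then, once.
The state is a dict: "time": time; "qpos": joint angles; "joint_vel": joint speeds; "effort": joint torques, N m; "ee_pos": TCP position; "tool_rot": TCP orientation; "force": force on the tool from outside, world axes, zero at the start; "moment": the same for the moment, N m; "opening": finger opening in m; "grasp_force": force on a finger pad.
Only numpy, scipy, OpenCV 4.12 (cv2) and the standard library are available. Lean on these libraries where they do the work, as an engineer would, in place of code of your own. Each camera call takes 0.05 s, during which the arm holds its last target. There are 200 camera calls.

## Working session

There is one attempt and no reset: what is moved stays moved. The work goes in short steps, each a Python script; the robot and the scene stay as the last script left them, time stands still between calls to the robot, and variables do not carry over. Pictures are saved under pics/ and viewed, at most 10 in all, crops included, and the job is handed in when it is done.

```bash
mkdir -p pics; ls; python3 - <<'E'
from rig import robot
import cv2
for n in("top","side"):
    cv2.imwrite(f"pics/{n}0.png",robot.grab_frame(n)[:,:,::-1]); print(n,robot.camera_info(n))
print(robot.get_state()["time"], robot.get_state()["tool_rot"])
E
```

```text
pics
top {'fx': 510.4771260977952, 'fy': 510.4771260977952, 'cx': 316.4334581186191, 'cy': 204.62996899788655, 'dist': array([0.00469708, 0.        , 0.        , 0.        , 0.        ]), 'rvec': array([ 2.16292724, -2.22970912,  0.06355472]), 'tvec': array([0.00533008, 0.56758277, 1.47482352])}
side {'fx': 367.7884849708048, 'fy': 367.7884849708048, 'cx': 321.1066852052805, 'cy': 190.2337694535808, 'dist': array([0.02448399, 0.        , 0.        , 0.        , 0.        ]), 'rvec': array([ 0.12113259, -2.88130407,  1.15207043]), 'tvec': array([0.57509991, 0.08395497, 1.0569458 ])}
0.1 [[-9.16021769e-01  4.01128412e-01 -3.38909858e-04]
 [ 4.01128544e-01  9.16021213e-01 -1.01405775e-03]
 [-9.63187540e-05 -1.06484539e-03 -9.99999428e-01]]
```

View pics/top0.png

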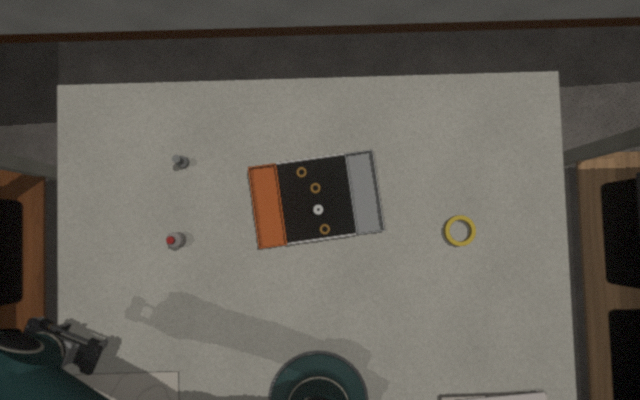

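View pics/side0.png

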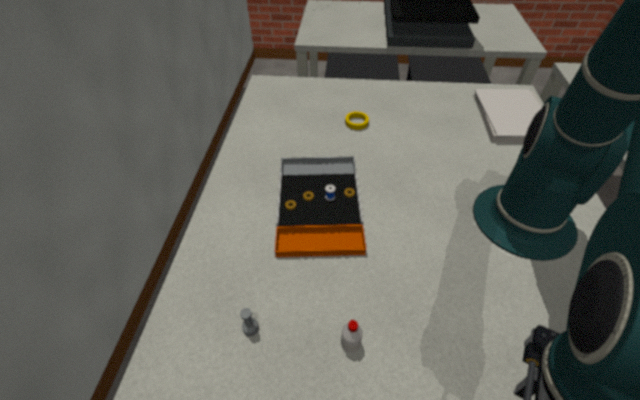

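```bash
python3 - <<'E'
import cv2
a=cv2.imread("pics/top0.png")[145:255,240:390]; b=cv2.imread("pics/side0.png")[145:265,265:375]
cv2.imwrite("pics/topc.png",cv2.resize(a,None,fx=5,fy=5,interpolation=cv2.INTER_CUBIC))
cv2.imwrite("pics/sidec.png",cv2.resize(b,None,fx=5,fy=5,interpolation=cv2.INTER_CUBIC))
E
```

```text
(no output)
```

View pics/topc.png

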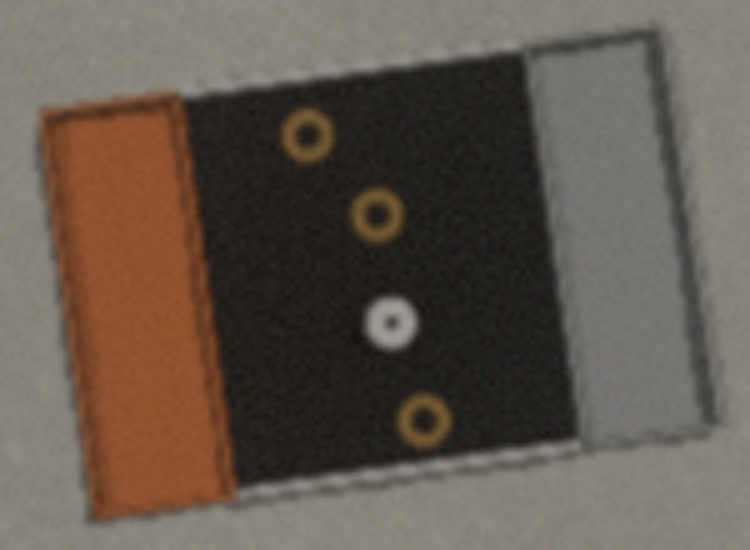

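View pics/sidec.png

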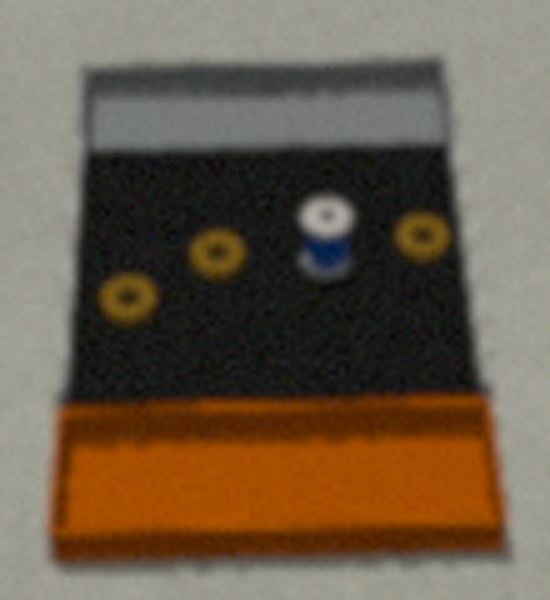

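```bash
cat > h.py <<'E'
import numpy as np, cv2
from rig import robot
def cam(n):
    i=robot.camera_info(n); K=np.array([[i["fx"],0,i["cx"]],[0,i["fy"],i["cy"]],[0,0,1]])
    return K,i["dist"],cv2.Rodrigues(i["rvec"])[0],i["tvec"]
def und(c,uv): return cv2.undistortPoints(np.array(uv,float).reshape(-1,1,2),c[0],c[1]).reshape(-1,2)
def tri(n1,p1,n2,p2):
    a,b=cam(n1),cam(n2)
    X=cv2.triangulatePoints(np.c_[a[2],a[3]],np.c_[b[2],b[3]],und(a,p1).T,und(b,p2).T); return (X[:3]/X[3]).T
def onz(n,p,z):
    c=cam(n); d=np.c_[und(c,p),np.ones(len(p))]@c[2]; o=-c[2].T@c[3]
    return o+d*((z-o[2])/d[:,2])[:,None]
E
python3 - <<'E'
from h import *
np.set_printoptions(precision=4,suppress=True)
T=lambda p:np.array(p)/5+[240-.4,145-.4]; S=lambda p:np.array(p)/5+[265-.4,145-.4]
t=T([(307,136),(377,214),(424,420),(391,323)]);s=S([(128,298),(217,252),(422,236),(327,215)])
P=tri("top",t,"side",s); print(P); print(onz("top",t[:3],.04)); print(onz("side",s[:3],.04))
C=onz("top",T([(42,112),(93,520),(715,432),(657,30)]),.028); print(C)
x=(C[0]+C[3]-C[1]-C[2])[:2]; yv=(C[0]+C[1]-C[2]-C[3])[:2]
print("x ang",np.arctan2(x[1],x[0]),"y ang-90",np.arctan2(yv[1],yv[0])-np.pi/2,np.linalg.norm(x)/2,np.linalg.norm(yv)/2)
o=C.mean(0)[:2];a=np.arctan2(yv[1],yv[0])-np.pi/2
R=np.array([[np.cos(a),-np.sin(a)],[np.sin(a),np.cos(a)]])
print("centre",o,"board-frame",(P[:,:2]-o)@R, "top edges",(onz("top",T([(188,98),(236,490),(580,440),(525,50)]),.03)[:,:2]-o)@R)
# reach test
w=np.array([[0,1,0],[1,0,0],[0,0,-1.]]); print(robot.get_state()["qpos"])
for yy in(-.06,.14):
  for xx in(-.08,.08):
    for sg in(1,-1):
      # tool y along +-board x
      X=np.r_[R[:,0],0]*sg; Z=np.array([0,0,-1.]); M=np.c_[np.cross(X,Z),X,Z]
      p=np.r_[o+R@[xx,yy],.052]; print(xx,yy,sg,robot.ik(p,M))
E
```

```text
[[ 0.6627  0.0298  0.0384]
 [ 0.6161 -0.0092  0.0393]
 [ 0.4971 -0.0325  0.0385]
 [ 0.5521 -0.0151  0.0696]]
[[ 0.6621  0.0297  0.04  ]
 [ 0.6159 -0.0092  0.04  ]
 [ 0.4968 -0.0325  0.04  ]]
[[ 0.6627  0.0312  0.04  ]
 [ 0.6161 -0.0085  0.04  ]
 [ 0.4975 -0.0311  0.04  ]]
[[ 0.6822  0.1834  0.028 ]
 [ 0.4452  0.1596  0.028 ]
 [ 0.4848 -0.2005  0.028 ]
 [ 0.7194 -0.1754  0.028 ]]
x ang 0.10320298579198321 y ang-90 0.1065428875002079 0.23705900440959657 0.3614739215706392
centre [ 0.5829 -0.0082] board-frame [[ 0.0834  0.0293]
 [ 0.0329 -0.0045]
 [-0.0879 -0.015 ]
 [-0.0313 -0.0035]] top edges [[ 0.1154  0.0948]
 [-0.1132  0.0975]
 [-0.1119 -0.1027]
 [ 0.1165 -0.1028]]
[-1.1995  0.4179 -0.0103  1.6141  0.0047  1.1107 -0.053 ]
-0.08 -0.06 1 [-0.3466  0.5254  0.5395  2.0274 -0.4137  0.6956  0.563 ]
-0.08 -0.06 -1 [-0.7155  0.7791  1.0799  2.0372 -0.9051  0.9074 -2.159 ]
0.08 -0.06 1 [-0.3292  0.7581  0.547   1.6205 -0.4746  0.8988  0.5033]
0.08 -0.06 -1 [-0.6162  1.0061  1.0768  1.6303 -0.9693  1.1245 -2.3076]
-0.08 0.14 1 [-0.6472  0.4828  0.4141  2.0528 -0.3078  0.6645  0.0757]
-0.08 0.14 -1 [ 0.5325  0.7433 -1.0871  2.0158  0.8474  0.9261  2.232 ]
0.08 0.14 1 [-0.5681  0.7193  0.445   1.6437 -0.3815  0.8659  0.1372]
0.08 0.14 -1 [ 0.4255  0.9813 -1.0901  1.606   0.9367  1.1552  2.3543]
```

```bash
cat >> h.py <<'E'
a=.105; O=np.array([.5829,-.0082]); R=np.array([[np.cos(a),-np.sin(a)],[np.sin(a),np.cos(a)]])
X=np.r_[R[:,0],0]; Z=np.array([0,0,-1.]); M=np.c_[np.cross(X,Z),X,Z]
def W(x,y,z): return np.r_[O+R@[x,y],z]
def sweep(x,y):
    robot.move_linear(W(x,y-.036,.10),velocity=.2)
    if robot.move_linear(W(x,y-.036,.053),velocity=.06,threshold=8): print("touch",robot.get_state()["ee_pos"])
    robot.move_linear(W(x,.132,.053),velocity=.06); print("force",robot.get_state()["force"])
    robot.move_linear(W(x,.125,.11),velocity=.2)
    print(robot.get_state()["time"])
E
python3 - <<'E'
from h import *
robot.move_ptp(W(.0834,-.03,.2),M); robot.gripper_to(.014)
print(robot.get_state()["opening"],robot.get_state()["time"])
sweep(.0834,.0293)
cv2.imwrite("pics/w1.png",robot.grab_frame("wrist")[:,:,::-1])
cv2.imwrite("pics/s1.png",cv2.resize(robot.grab_frame("side")[120:290,220:420],None,fx=3,fy=3)[:,:,::-1])
E
```

```text
0.014097594756391938 3.9667
force [-0.71561082 -0.3012481   0.35110964]
8.4583
```

View pics/w1.png

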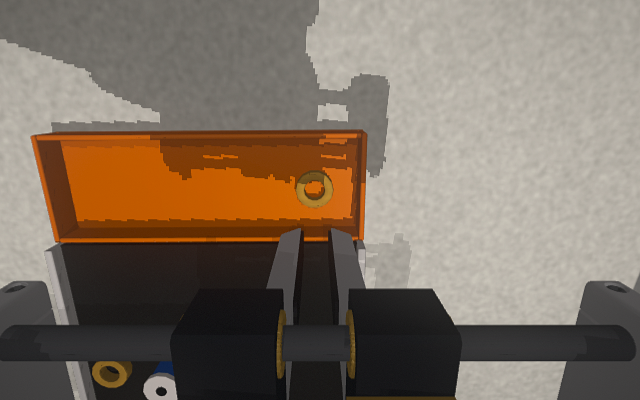

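View pics/s1.png

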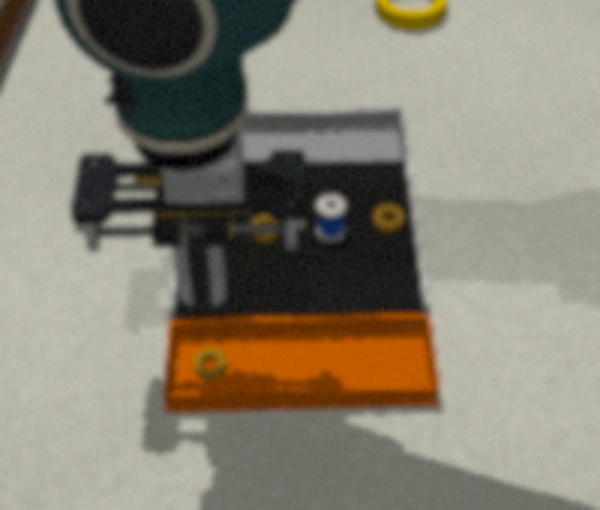

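The first eyelet lies flat in the orange tray (wrist view 314,189). The other two and the spool have not moved.

```bash
python3 - <<'E'
from h import *
robot.move_linear(W(.0329,.0,.13),velocity=.2); sweep(.0329,-.0045)
robot.move_linear(W(.0329,.12,.14),velocity=.2); robot.move_linear(W(-.087,-.05,.14),velocity=.2); sweep(-.087,-.015)
robot.move_linear(W(-.087,.12,.25),velocity=.2)
cv2.imwrite("pics/w2.png",robot.grab_frame("wrist")[:,:,::-1])
cv2.imwrite("pics/s2.png",cv2.resize(robot.grab_frame("side")[120:290,220:420],None,fx=3,fy=3)[:,:,::-1])
print(robot.get_state()["time"])
E
```

```text
force [ 1.0345039  -0.26737249 -0.00451523]
14.1833
force [-0.66897313 -0.18841262 -0.27138437]
20.5917
21.5417
```

View pics/w2.png

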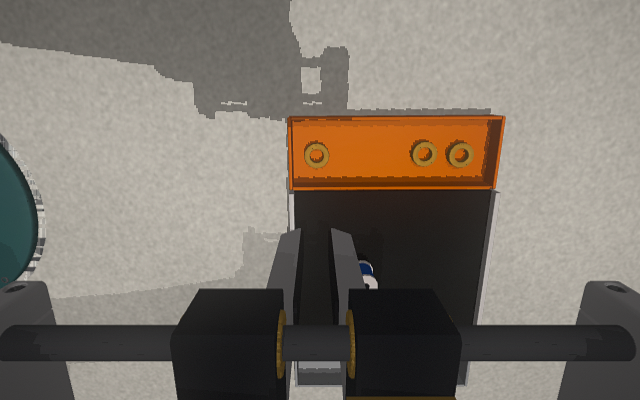

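View pics/s2.png

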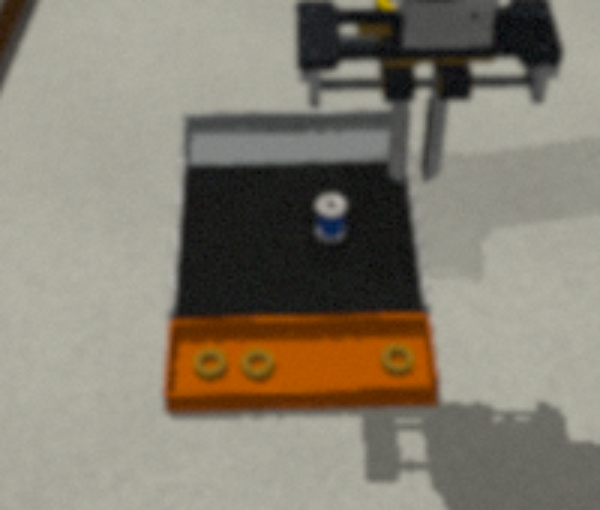

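All three eyelets lie flat in the orange tray (wrist view 316,154; 424,153; 460,154). The spool still stands at (330,217) in the side crop, the same place as before.

```bash
python3 -c "
from rig import robot
print(robot.sign_off())"
```

```text
the job is handed in; nothing more can be done
None
```

I swept all three eyelets into the orange tray without touching the spool or the other things, and handed the job in at about 21.5 s of the 48 s limit; the sign-off call returned no verdict.

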